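# Slide a board sample under the spring clip of a drilling jig

## Task

Load the board sample into the drilling jig: with one fingertip press the spring clip's long thumb bar down and hold it down so that the jaw lifts, and with the other fingertip push the sample along its channel beneath the raised jaw until it is fully up against the end stop. Only then let go of the clip, so that its jaw clamps the sample, and move the hand clear. Do not pick up or tip the sample, and leave the other things on the bench alone.

Things in the scene. Friction and masses are not known exactly. Their poses are not given: they have to be found in the camera images.
- jig: Plywood jig fixed to the bench, base x -125..115, y -75..75, top z 12 (all mm, jig frame). Origin on its underside; x = direction in which the sample is pushed, z up. Channel for the sample along x, 54 wide, centred on y = -36, floor z 12, between dark rails (x -100..100, y -69..-63 and -9..-3, tops z 20). Pivot lugs 6 x 12 at x -112 and 94, y 5, tops z 40.
- stop_face (a point): Foot of the near face of the end stop, a dark block across the channel's far end; at x 100, y -36, z 12 mm in the jig's frame; the stop's top is at z 28 mm.
- clip (a joint): Steel spring clip, a rocker on a shaft along jig x at y 5, z 32 mm. 0 rad = shut (rest), grows as the bar is pressed, stops at 0.38. The shut jaw blocks the sample; above 0.20 the sample passes freely; clamped on the sample it reads about 0.14. The spring resists at the bar's middle with about 3 N at first, 6.5 N fully down.
- jaw_nose (a point): Underside of the jaw's nose, mid-length. The jaw is an arm from the shaft across the channel, x 60..85 mm in the jig's frame; its nose is at y -38 mm, underside z 22 mm when shut (10 mm over the channel floor), 36 mm at 0.32 rad.
- bar_mid (a point): Middle of the top of the clip's thumb bar, a plate 135 mm long (jig x -105..30) and 32 mm wide, across the shaft from the channel. At rest: jig y 48, z 32 mm, sloping 0.32 rad up outwards. Pressed to 0.31 rad: level, jig y 46, z 19 mm; 16 mm at the stop. A fingertip can slide along it while pressing; a tip at z 16 to 22 mm both holds it down and catches the sample's end.
- sample: Loose piece of faced board, 80 (its x, along the channel) x 50 x 16 mm thick, 35 to 70 g, white top, brown edges, lying in the channel short of the jaw. Origin: centre of its underside. Its rear end, the one to push, is 40 mm behind the origin. Fully home, the origin is at x 60, y -36 mm in the jig's frame and the rear 40 mm stick out from the jaw.
- tape: Bystander: roll of paper tape lying flat, 84 mm across, 25 mm high. Origin: centre of its underside.
- offcut: Bystander: wooden offcut 70 x 45 x 30 mm high. Origin: centre of its underside.
- glue: Bystander: white glue bottle standing, 56 mm across, 130 mm high. Origin: centre of its underside.
- driver: Bystander: screwdriver with red handle lying on the bench. Its origin is under the tool; it lies along its own x axis.
Mind the look-alikes: they are no part of the job. Leave any blue look-alike of the sample alone.

How it is judged:
By the outcome, as a careful person would: the job done as asked, in the order asked, and still so for the second after the job is handed in, with the robot touching nothing.
It also fails if it takes over 35 s, if anything falls off the work surface, if the arm or the gripper's body presses on something with over 40 N, if the wrist force passes 120 N, or if a joint passes its speed limit or range.

## Robot

A 6-joint arm with a two-finger parallel gripper is mounted at the origin on the work surface. World frame = base frame: x ahead of the robot, y to its left, z up, the work surface at z = 0. Lengths are in mm, angles in rad, forces in N, time in s.
With the tool pointing down it reaches from about 375 to 925 mm from the base axis. Payload 5.7 kg.
Tool frame: the origin (TCP) lies on the centre line of the jaws, within the pads' length; the fingertips stand 19 mm ahead of it and the grasp point (between the pads) is the TCP; z points along the fingers, y is the direction in which the jaws open and shut (so a half turn about z gives the same grasp; the last joint's range is limited). The gripper opens to 88 mm and grips with 3 to 60 N. Pads are 20 mm wide; open, the fingers measure 115 mm over their backs; the gripper's body (75 mm by 178 mm) begins 61 mm behind the grasp point.
Start: joints at [1.09, 0.359, 1.51, -0, 1.272, -0.115], TCP at [214.609, 560.274, 241.623] pointing down, gripper open.
Joint ranges: [-2.97, 2.97], [-1.01, 2.36], [0.21, 2.38], [-0.96, 4.11], [0.2, 2.71], [-2.98, 2.98]. Speed limits (rad/s): [2.39, 2.39, 3.14, 3.14, 3.14, 3.14].

## Interface

Orientations are given as a 3x3 rotation matrix whose columns are the frame's x, y, z axes.
In Python, from workcell import robot gives the robot as it stands. The module is installed in compiled form; this text tells all that it offers.
- The arm moves only by the tool drive_tool, never from a script. Its argument "rows" is a list of rows, each an object with "delta_pos": the shift along the tool's x, y, z in cm, a list of three; "turn": the turn, a rotation vector about the tool's x, y, z in degrees, a list of three; "hand": the finger opening in cm, from 0 to 8.78. A call has 1 to 5 rows; each row is the pose to reach, as a shift and turn from the pose measured when the call began, along the tool's axes at that moment; what a row does not reach only later rows make up. A row lasts 1/8 s, in which the tool goes at most 62.5 mm and 10.7 degrees, less where a joint would pass 70% of its speed; a pose out of reach is approached as far as the arm can. A call with a gripper value outside its range is refused whole. The fingers move at their own pace and stop on an object; the grip force is fixed at half the most. Time passes only in rows, so rows that repeat a pose let the fingers close. It gives the time, the measured TCP pose, the force and the opening at its end, in the units of the state.
- robot.state(): the state, without advancing time (a new reading comes with each control period).
- robot.capture(name): name is "scene" or "side" or "wrist"; returns (picture, depth): 400x640x3 uint8, red, green, blue; 400x640 float32, mm along the optical axis (not along the pixel's ray), 0 where there is no reading.
- robot.camera_model(name): a dict with "intrinsics" (3x3 intrinsics, pixels), "k1" (the pictures are not rectified: a ray, as slopes to the right and down, at radius r is drawn at 1 + k1 r^2 times it, then the intrinsics apply), "world_from_camera" (4x4, takes a point from camera to world coordinates). Camera axes: x right, y down, z forward; pixel columns grow to the right and rows downward; lengths in mm; the calibration is good to about 2 mm. A picture is of the moment at which its call begins: read the wrist's pose just before it. camera_model takes no time and is no camera call; for the wrist camera it gives the pose at the moment of the call.
- robot.sign_off(): hands the job in, once; it reports no verdict.
The state is a dict: "clock": time; "joint_pos": joint angles; "joint_vel": joint speeds; "joint_efforts": joint torques, N m; "eef_pos": TCP position; "orientation": TCP orientation; "contact_force": force on the tool from outside, world axes, zero at the start; "torque": the same for the moment, N m; "finger_gap": finger opening in mm.
Only numpy, scipy, OpenCV 4.12 (cv2) and the standard library are available. Lean on these libraries where they do the work, as an engineer would, in place of code of your own. Each camera call takes 0.05 s, during which the arm holds its last target.

## Working session

There is one attempt and no reset: what is moved stays moved. The work goes in short steps, Python scripts to look and compute and a tool call to move; the robot and the scene stay as the last step left them, time stands still between calls to the robot, and variables do not carry over. Pictures are saved under pics/ and viewed, and the job is handed in when it is done.

Besides the shell and the picture viewer there is one more tool, called after "Emit:" as a command line: name --argument value ..., lists and objects as JSON in quotes. drive_tool: Moves the arm, as the interface text tells. Its arguments: {"type":"object","properties":{"rows":{"type":"array","items":{"type":"object","properties":{"delta_pos":{"type":"array","items":{"type":"number"}},"turn":{"type":"array","items":{"type":"number"}},"hand":{"type":"number"}}}}},"required":["rows"]}

```bash
mkdir -p pics; cat > h.py <<'E'
import numpy as np, cv2
from workcell import robot
def cap(name,fn):
    cm=robot.camera_model(name)
    im,d=robot.capture(name)
    cv2.imwrite('pics/'+fn+'.png',im[:,:,::-1])
    np.savez('pics/'+fn+'.npz',im=im,d=d,K=cm['intrinsics'],k1=cm['k1'],T=cm['world_from_camera'])
def load(fn):
    return dict(np.load('pics/'+fn+'.npz'))
def cloud(c):
    K=np.array(c['K']);k1=float(c['k1']);d=c['d']
    h,w=d.shape
    u,v=np.meshgrid(np.arange(w),np.arange(h))
    p=cv2.undistortPoints(np.stack([u,v],-1).reshape(-1,1,2).astype(np.float64),K,np.array([k1,0,0,0.])).reshape(h,w,2)
    P=np.dstack([p[...,0]*d,p[...,1]*d,d])
    W=P@c['T'][:3,:3].T+c['T'][:3,3]
    W[d<=0]=np.nan
    return W
def proj(c,X):
    X=np.atleast_2d(X);T=np.linalg.inv(c['T']);p=X@T[:3,:3].T+T[:3,3]
    q,_=cv2.projectPoints(p,np.zeros(3),np.zeros(3),np.array(c['K']),np.array([float(c['k1']),0,0,0.]))
    return q.reshape(-1,2)
E
python3 - <<'E'
from h import *
for n in ['scene','side','wrist']:
    cap(n,n+'0'); c=load(n+'0'); print(n,c['T'].round(2).tolist(),c['K'].tolist(),c['k1'])
s=robot.state(); print(s['clock'],s['eef_pos'],s['orientation'],s['contact_force'],s['finger_gap'])
E
```

```text
scene [[0.77, 0.5, -0.4, 892.8], [0.64, -0.6, 0.48, -409.65], [0.0, -0.63, -0.78, 740.72], [0.0, 0.0, 0.0, 1.0]] [[392.9111252300038, 0.0, 319.9990544443672], [0.0, 392.9111252300038, 201.8786413328438], [0.0, 0.0, 1.0]] -0.0299740195381038
side [[-0.98, -0.1, 0.17, 407.5], [-0.2, 0.57, -0.8, 727.3], [-0.02, -0.82, -0.58, 573.24], [0.0, 0.0, 0.0, 1.0]] [[459.37055371893337, 0.0, 319.60952427436666], [0.0, 459.37055371893337, 199.14258225253715], [0.0, 0.0, 1.0]] 0.030141853454840075
wrist [[0.36, 0.91, 0.23, 151.43], [0.93, -0.35, -0.09, 583.39], [-0.0, 0.25, -0.97, 385.04], [0.0, 0.0, 0.0, 1.0]] [[355.5900013413869, 0.0, 322.48488054001234], [0.0, 355.5900013413869, 200.17096546602448], [0.0, 0.0, 1.0]] -0.06725878326464901
0.15 [214.38437176 559.88124128 241.01454253] [[-9.33862555e-01  3.57631551e-01 -6.34132974e-04]
 [ 3.57632080e-01  9.33861770e-01 -1.22040578e-03]
 [ 1.55736929e-04 -1.36647755e-03 -9.99999054e-01]] [0.57526635 0.5663634  0.37131973] 87.82956806021406
```

View pics/scene0.png

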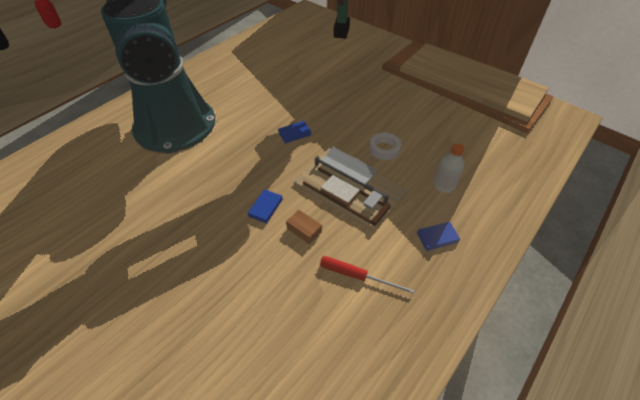

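View pics/side0.png

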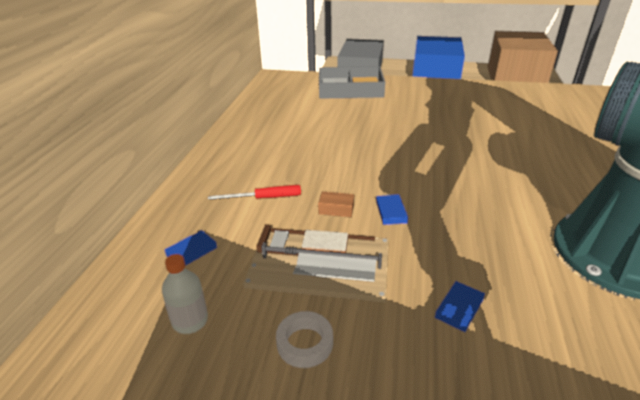

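View pics/wrist0.png

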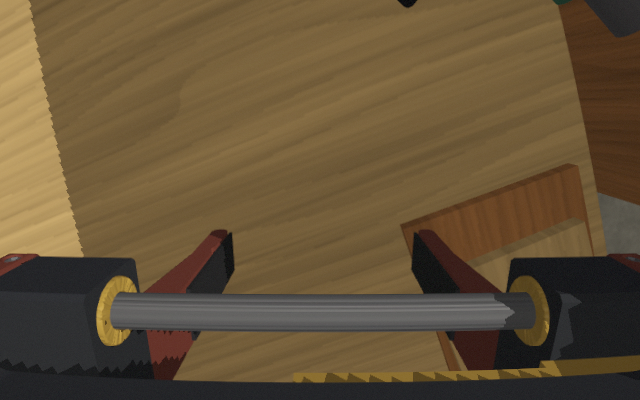

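The jig is near (345,187) in scene and (320,255) in side. The stop end is at the lower right in scene and on the left in side. I'll zoom in and measure.

```bash
python3 - <<'E'
from h import *
for n,(x0,y0,x1,y1) in {'scene0':(280,130,420,235),'side0':(230,215,410,310)}.items():
    c=load(n); im=c['im'][y0:y1,x0:x1,::-1]
    cv2.imwrite(f'pics/{n}z.png',cv2.resize(im,None,fx=4.4,fy=4.4,interpolation=cv2.INTER_CUBIC))
    W=cloud(c)
    for (u,v) in ([(340,190),(378,205),(345,165),(302,183)] if n[1]=='c' else [(325,240),(266,240),(335,265),(250,283)]): print(n,u,v,W[v,u].round(1))
E
```

```text
scene0 340 190 [537.7  89.9  27.7]
scene0 378 205 [627.2 123.1  10.3]
scene0 345 165 [496.7 162.6  28.6]
scene0 302 183 [445.   56.9  14.2]
side0 325 240 [532.4  94.8  26.1]
side0 266 240 [642.2 105.9  18.9]
side0 335 265 [503.1 157.3  26.9]
side0 250 283 [640.7 207.3   8.6]
```

View pics/scene0z.png

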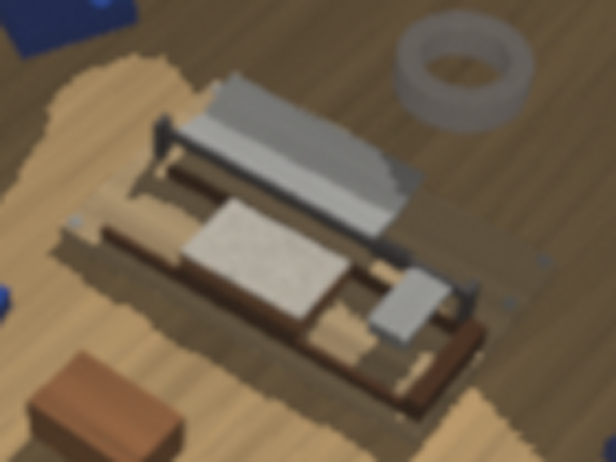

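View pics/side0z.png

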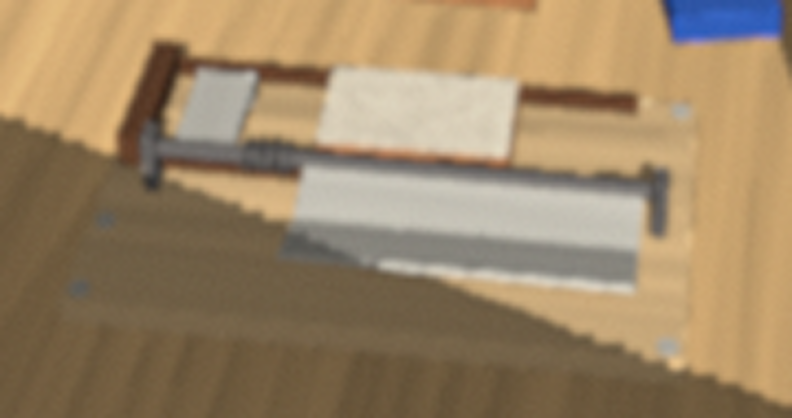

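```bash
cat > fit.py <<'E'
from h import *
from scipy.optimize import least_squares
def jw(p,X):
    X=np.atleast_2d(X).astype(float); c,s=np.cos(p[2]),np.sin(p[2])
    return X@np.array([[c,-s,0],[s,c,0],[0,0,1]]).T+[p[0],p[1],0]
obs={'scene0':[((-112,5,40),(163,120)),((94,5,40),(467,287)),((-100,-69,20),(103,228)),((-125,-75,12),(62,225)),((115,75,12),(553,262))],
'side0':[((-112,5,40),(658,174)),((94,5,40),(150,130)),((-125,-75,12),(697,110)),((-125,75,12),(685,372)),((115,75,12),(62,325)),((-100,-69,20),(637,97))]}
off={'scene0':(280,130),'side0':(230,215)}
C={n:load(n) for n in obs}
def res(p,only=None):
    r=[]
    for n in obs:
        if only and n!=only: continue
        for X,z in obs[n]:
            r.append(proj(C[n],jw(p,X))[0]-(np.array(z)/4.4+off[n]))
    return np.array(r).ravel()
if __name__=='__main__':
    for only in [None,'scene0','side0']:
        s=least_squares(res,[540,130,0.25],args=(only,),x_scale=[10,10,.1],loss='soft_l1'); print(only,s.x.round(4)); print(s.fun.reshape(-1,2).round(1).tolist())
    for n in obs:
        c=C[n];W=cloud(c);im=c['im'].astype(int)
        p=least_squares(res,[540,130,0.25],x_scale=[10,10,.1],loss='soft_l1').x
        # jig coords
        co,si=np.cos(p[2]),np.sin(p[2])
        D=W-[p[0],p[1],0]; J=np.stack([D[...,0]*co+D[...,1]*si,-D[...,0]*si+D[...,1]*co,D[...,2]],-1)
        white=(im.min(-1)>130)&(abs(im[...,0]-im[...,2])<50)&(J[...,0]>-125)&(J[...,0]<60)&(J[...,1]<-5)&(J[...,1]>-75)&(J[...,2]>20)
        q=J[white]; print(n,white.sum(),np.percentile(q,[1,5,50,95,99],axis=0).round(1).tolist())
        g=cv2.minAreaRect(q[:,:2].astype(np.float32)); print(g)
        fl=(abs(J[...,0])<100)&(J[...,1]>66)&(J[...,1]<74);print('base z',np.nanmedian(J[fl][:,2]))
        bar=(J[...,0]>-100)&(J[...,0]<25)&(J[...,1]>20)&(J[...,1]<66)&(J[...,2]>18)
        b=J[bar];print('bar',np.percentile(b,[1,50,99],axis=0).round(1).tolist())
E
python3 fit.py
```

```text
None [5.408432e+02 1.331972e+02 4.360000e-02]
[[-0.2, -1.5], [0.6, -1.5], [-1.0, -1.3], [-0.9, -1.6], [1.8, -1.8], [0.8, 0.7], [-0.9, -0.0], [-0.1, -1.6], [-0.3, -1.6], [-2.0, -5.7], [0.2, -1.0]]
scene0 [5.438817e+02 1.293967e+02 3.850000e-02]
[[-0.1, -0.2], [0.7, 0.2], [-1.1, 0.0], [-1.0, -0.3], [2.0, -0.1]]
side0 [5.398760e+02 1.364704e+02 5.180000e-02]
[[1.2, 1.6], [-1.0, 1.5], [-0.0, -0.8], [0.6, -0.4], [-2.0, -3.8], [0.3, -0.2]]
scene0 479 [[-47.0, -62.0, 26.1], [-43.7, -60.1, 27.1], [-7.8, -39.7, 29.2], [26.0, -18.5, 31.3], [29.0, -15.6, 32.2]]
((-9.443244934082031, -39.054683685302734), (79.02033233642578, 47.923675537109375), 0.8781086802482605)
base z 12.204173215773153
bar [[-98.8, 20.4, 25.8], [-35.0, 41.3, 31.5], [24.0, 59.9, 38.6]]
side0 715 [[-48.2, -61.9, 24.7], [-45.2, -59.3, 25.3], [-10.1, -37.5, 27.0], [26.1, -16.8, 28.6], [28.9, -15.2, 29.7]]
((5.464939117431641, -37.21429443359375), (109.25640869140625, 50.93894958496094), 0.7360345125198364)
base z 7.836379312031568
bar [[-99.0, 20.4, 24.4], [-38.3, 39.4, 28.7], [23.6, 62.9, 36.3]]
```

Emit:
drive_tool --rows '[{"delta_pos": [-4.8, -3.4, 0], "turn": [0, 0, -5], "hand": 8.0}, {"delta_pos": [-9.6, -6.8, 0], "turn": [0, 0, -10], "hand": 8.0}, {"delta_pos": [-14.4, -10.2, 0], "turn": [0, 0, -15], "hand": 7.5}, {"delta_pos": [-19.2, -13.6, 0], "turn": [0, 0, -20], "hand": 7.0}, {"delta_pos": [-24, -17, 0], "turn": [0, 0, -23.5], "hand": 6.85}]'

```text
clock: 0.78
eef_pos: [378.4, 313.6, 241.2]
orientation: [[-0.999, -0.047, -0.0], [-0.047, 0.999, -0.001], [0.001, -0.001, -1.0]]
contact_force: [-0.1, -0.8, -0.3]
finger_gap: 68.8
```

```bash
python3 - <<'E'
from h import *
s=robot.state(); R=np.array(s['orientation']); print(s['clock'],s['eef_pos'],R.round(3).tolist(),s['finger_gap'])
print((R.T@(np.array([500,131,241])-s['eef_pos'])).round(1))
E
```

```text
0.775 [378.41200024 313.61357708 241.1755997 ] [[-0.999, -0.047, -0.0], [-0.047, 0.999, -0.001], [0.001, -0.001, -1.0]] 68.75177069094363
[-112.9 -188.1    0.3]
```

Emit:
drive_tool --rows '[{"delta_pos": [-3, -5, 0], "turn": [0, 0, 0], "hand": 6.85}, {"delta_pos": [-6, -10, 0], "turn": [0, 0, 0], "hand": 6.85}, {"delta_pos": [-9, -15, 0], "turn": [0, 0, 0], "hand": 6.85}, {"delta_pos": [-11.3, -18.8, 0], "turn": [0, 0, 0], "hand": 6.85}, {"delta_pos": [-11.3, -18.8, 0], "turn": [0, 0, 0], "hand": 6.85}]'

```text
clock: 1.4
eef_pos: [501.8, 128.7, 241.1]
orientation: [[-0.999, -0.043, 0.0], [-0.043, 0.999, -0.002], [0.0, -0.002, -1.0]]
contact_force: [0.3, -0.1, -0.1]
finger_gap: 68.4
```

```bash
python3 - <<'E'
from h import *
cap('wrist','wrist1')
s=robot.state(); R=np.array(s['orientation']); print(s['clock'],s['eef_pos'],R.round(3).tolist(),s['contact_force'])
E
```

```text
1.45 [500.437807   130.0737778  241.00317272] [[-0.999, -0.044, -0.001], [-0.044, 0.999, -0.001], [0.001, -0.001, -1.0]] [-0.75924309 -0.06372161 -0.18766738]
```

View pics/wrist1.png

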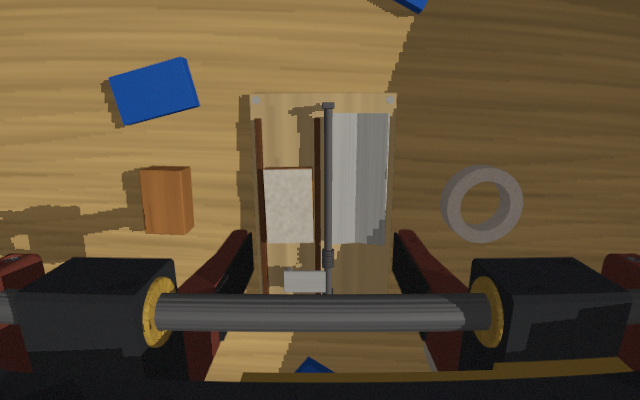

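```bash
python3 - <<'E'
from h import *
import fit
from scipy.optimize import least_squares
c=load('wrist1'); z=c['im'][80:310,220:440,::-1]
cv2.imwrite('pics/w1z.png',cv2.resize(z,None,fx=2.6,fy=2.6,interpolation=cv2.INTER_CUBIC))
obs=[((-125,-75,12),(243,94)),((-125,75,12),(396,94)),((-118,5,40),(328,102)),((-100,-69,20),(258,119)),((-100,-3,20),(321,118))]
f=lambda p:np.array([proj(c,fit.jw(p,X))[0]-q for X,q in obs]).ravel()
s=least_squares(f,[541,132,.044],x_scale=[10,10,.1]);print(s.x.round(4),s.fun.round(1).reshape(-1,2).tolist())
p=s.x
W=cloud(c);D=W-[p[0],p[1],0];co,si=np.cos(p[2]),np.sin(p[2])
J=np.stack([D[...,0]*co+D[...,1]*si,-D[...,0]*si+D[...,1]*co,D[...,2]],-1)
for u,v in [(264,168),(312,168),(265,243),(313,243),(290,172),(290,200),(290,238),(360,130),(360,230),(340,180),(380,180),(288,140),(392,180),(305,281)]: print(u,v,J[v,u].round(1))
# sample mask
im=c['im'].astype(int)
m=(im.min(-1)>140)&(abs(im[...,0]-im[...,2])<50)&(J[...,0]>-120)&(J[...,0]<55)&(J[...,1]<-5)&(J[...,1]>-75)
m=cv2.morphologyEx(m.astype(np.uint8),cv2.MORPH_OPEN,np.ones((3,3)))>0
print(cv2.minAreaRect(J[m][:,:2].astype(np.float32)))
E
```

```text
[5.429349e+02 1.303463e+02 4.810000e-02] [[5.5, 0.5], [0.3, -0.3], [-0.3, -1.9], [-3.9, 0.7], [-1.5, 1.1]]
264 168 [-49.5 -62.3  12.4]
312 168 [-49.9 -11.3  16.7]
265 243 [ 32.1 -63.8  20.2]
313 243 [ 35.3 -11.4  12.5]
290 172 [-48.1 -33.1  30.6]
290 200 [-19.1 -33.9  31.1]
290 238 [ 22.9 -35.2  29.7]
360 130 [-89.5  36.9  29.4]
360 230 [14.5 39.  29.3]
340 180 [-39.7  17.4  31.1]
380 180 [-40.7  57.1  36.8]
288 140 [-78.9 -35.9  14. ]
392 180 [-36.2  73.6  14.3]
305 281 [ 69.8 -19.8  36.3]
((-11.356189727783203, -35.90538787841797), (78.16124725341797, 48.48183059692383), 0.658933699131012)
```

View pics/w1z.png

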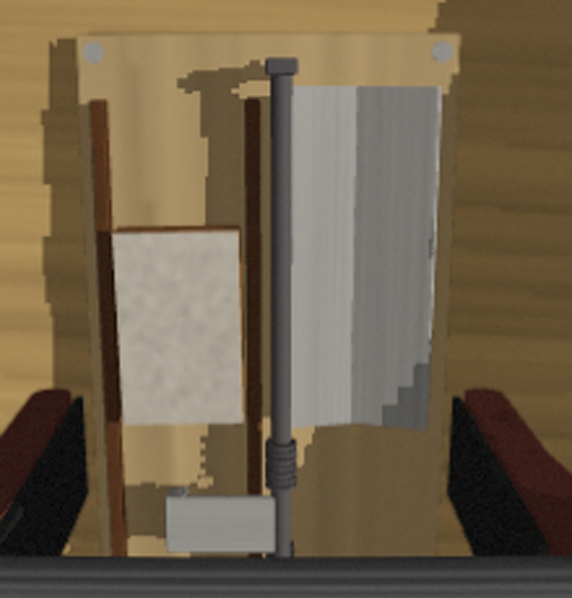

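```bash
python3 - <<'E'
from h import *
import fit
from scipy.optimize import least_squares
c=load('wrist1')
obs=[((-125,-75,12),(249.8,94)),((-125,75,12),(396.8,93)),((-118,2 if 0 else 5,40),(328.5,103)),((-100,-69,20),(254.8,118.5)),((-100,-3,20),(320.2,118)),((-105,30.5,26.5),(331+0,113)) ][:5]
f=lambda p:np.array([proj(c,fit.jw(p,X))[0]-q for X,q in obs]).ravel()
s=least_squares(f,[541,132,.044],x_scale=[10,10,.1]);print(s.x.round(4),s.fun.round(1).reshape(-1,2).tolist())
p=s.x
# shaft direction, rail edges: model project and compare
for X in [(-60,-69,20),(60,-69,20),(-60,-3,20),(50,-3,20),(-60,5,35),(60,5,35),(-105,63,37),(30,63,37)]: print(X,proj(c,fit.jw(p,X))[0].round(1), (2.6*(proj(c,fit.jw(p,X))[0]-[220,80])).round(0))
W=cloud(c);D=W-[p[0],p[1],0];co,si=np.cos(p[2]),np.sin(p[2])
J=np.stack([D[...,0]*co+D[...,1]*si,-D[...,0]*si+D[...,1]*co,D[...,2]],-1)
im=c['im'].astype(int)
m=(im.min(-1)>140)&(abs(im[...,0]-im[...,2])<50)&(J[...,0]>-120)&(J[...,0]<55)&(J[...,1]<-5)&(J[...,1]>-75)
m=cv2.morphologyEx(m.astype(np.uint8),cv2.MORPH_OPEN,np.ones((3,3)))>0
print(cv2.minAreaRect(J[m][:,:2].astype(np.float32)), np.nanmedian(J[m][:,2]))
# combined
import itertools
g=lambda p:np.r_[f(p),fit.res(p)]
print(least_squares(g,[541,132,.044],x_scale=[10,10,.1],loss='soft_l1').x)
st=robot.state();R=np.array(st['orientation'])
# fingertips projection
for y in (-41,41):
  print(proj(c,st['eef_pos']+R@np.array([0,y,19.]))[0])
E
```

```text
[5.429380e+02 1.305162e+02 4.250000e-02] [[-0.4, 0.1], [0.3, 1.1], [0.1, -2.9], [-0.0, 0.8], [0.0, 1.1]]
(-60, -69, 20) [256.4 158.8] [ 95. 205.]
(60, -69, 20) [261.4 266. ] [108. 484.]
(-60, -3, 20) [320.3 158.7] [261. 205.]
(50, -3, 20) [320.5 257.9] [261. 462.]
(-60, 5, 35) [328.3 160.7] [282. 210.]
(60, 5, 35) [327.8 272.1] [280. 499.]
(-105, 63, 37) [389.  114.4] [439.  89.]
(30, 63, 37) [383.3 246.6] [425. 433.]
((-11.164474487304688, -36.1383056640625), (78.1612548828125, 48.48183059692383), 0.9810131788253784) 29.781418302765815
[5.41976474e+02 1.31304052e+02 4.79868787e-02]
[243.11605901 248.84758902]
[409.3383771  248.56804119]
```

Emit:
drive_tool --rows '[{"delta_pos": [0.9, 0.1, 4], "turn": [0, 0, 0], "hand": 6.85}, {"delta_pos": [1.8, 0.2, 8.5], "turn": [0, 0, 0], "hand": 6.85}, {"delta_pos": [2.8, 0.36, 13], "turn": [0, 0, 0], "hand": 6.85}, {"delta_pos": [2.8, 0.36, 16.8], "turn": [0, 0, 0], "hand": 6.85}, {"delta_pos": [2.8, 0.36, 16.8], "turn": [0, 0, 0], "hand": 6.85}]'

```text
clock: 2.08
eef_pos: [468.8, 133.0, 71.0]
orientation: [[-0.999, -0.045, -0.008], [-0.045, 0.999, -0.002], [0.008, -0.001, -1.0]]
contact_force: [1.0, -0.2, 1.2]
finger_gap: 68.2
```

```bash
cat > tj.py <<'E'
from h import *
P=np.array([542.5,130.5,.043])
def show():
    s=robot.state();R=np.array(s['orientation']);e=np.array(s['eef_pos']);c,q=np.cos(P[2]),np.sin(P[2])
    d=e-[P[0],P[1],0]
    print('t',round(s['clock'],2),'jig',round(d[0]*c+d[1]*q,1),round(-d[0]*q+d[1]*c,1),'tip',round(e[2]-19,1),'yaw',round(np.arctan2(-R[1,0],-R[0,0]),4),'F',np.round(s['contact_force'],1),'gap',round(s['finger_gap'],1))
E
python3 - <<'E'
from tj import *
show(); cap('wrist','wrist2');cap('scene','scene2')
c=load('scene2');cv2.imwrite('pics/s2z.png',cv2.resize(c['im'][110:240,270:430,::-1],None,fx=4,fy=4,interpolation=cv2.INTER_CUBIC));show()
E
```

```text
t 2.08 jig -73.5 5.7 tip 52.0 yaw 0.0454 F [ 1.  -0.2  1.2] gap 68.2
t 2.17 jig -70.3 5.6 tip 54.7 yaw 0.0451 F [ 0.4 -0.  -0.1] gap 68.7
```

View pics/wrist2.png

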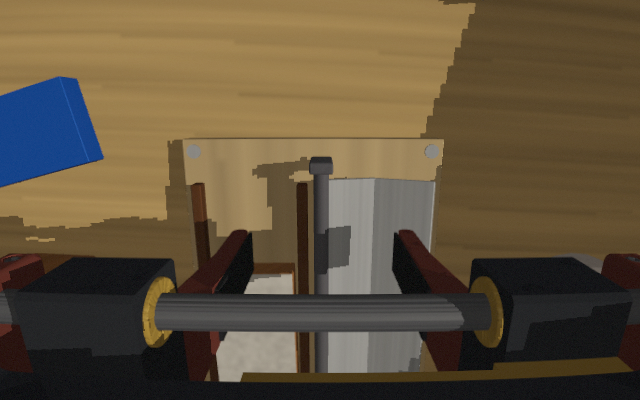

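View pics/s2z.png

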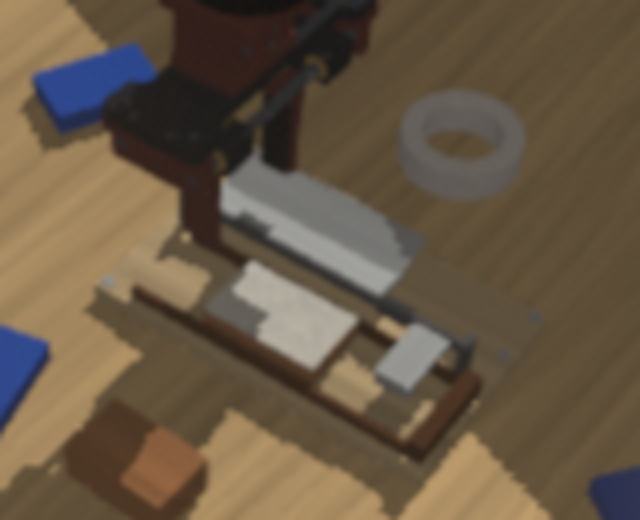

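Emit:
drive_tool --rows '[{"delta_pos": [0, -0.05, 1], "turn": [0, 0, 0], "hand": 6.85}, {"delta_pos": [0, -0.05, 2], "turn": [0, 0, 0], "hand": 6.85}, {"delta_pos": [0, -0.05, 2.8], "turn": [0, 0, 0], "hand": 6.85}, {"delta_pos": [0, -0.05, 3.3], "turn": [0, 0, 0], "hand": 6.85}, {"delta_pos": [0, -0.05, 3.55], "turn": [0, 0, 0], "hand": 6.85}]'

```text
clock: 2.8
eef_pos: [472.6, 131.7, 38.2]
orientation: [[-0.999, -0.046, -0.001], [-0.046, 0.999, -0.002], [0.001, -0.002, -1.0]]
contact_force: [0.2, -6.2, 7.9]
finger_gap: 68.7
```

```bash
python3 - <<'E'
from tj import *
show(); cap('side','side3');cap('scene','scene3')
c=load('scene3');cv2.imwrite('pics/s3z.png',cv2.resize(c['im'][110:240,270:430,::-1],None,fx=4,fy=4,interpolation=cv2.INTER_CUBIC));show()
c=load('side3');cv2.imwrite('pics/sd3z.png',cv2.resize(c['im'][190:310,230:410,::-1],None,fx=4,fy=4,interpolation=cv2.INTER_CUBIC));show()
E
```

```text
t 2.8 jig -69.8 4.2 tip 19.2 yaw 0.0456 F [ 0.2 -6.2  7.9] gap 68.7
t 2.9 jig -69.8 4.2 tip 19.3 yaw 0.0454 F [ 0.8 -6.   8.8] gap 68.4
t 2.9 jig -69.8 4.2 tip 19.3 yaw 0.0454 F [ 0.8 -6.   8.8] gap 68.4
```

View pics/s3z.png

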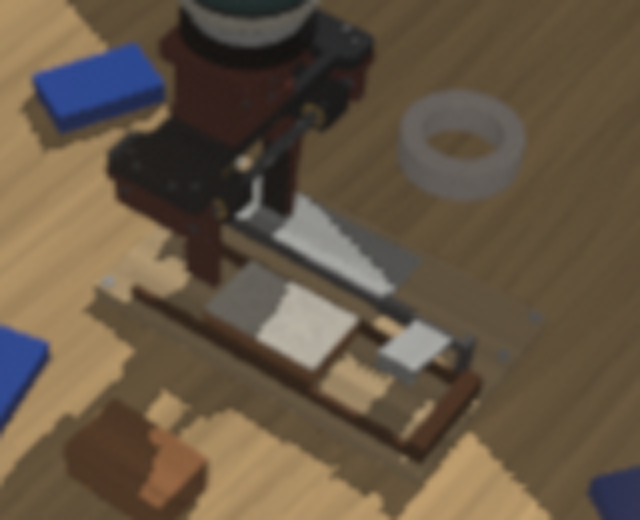

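View pics/sd3z.png

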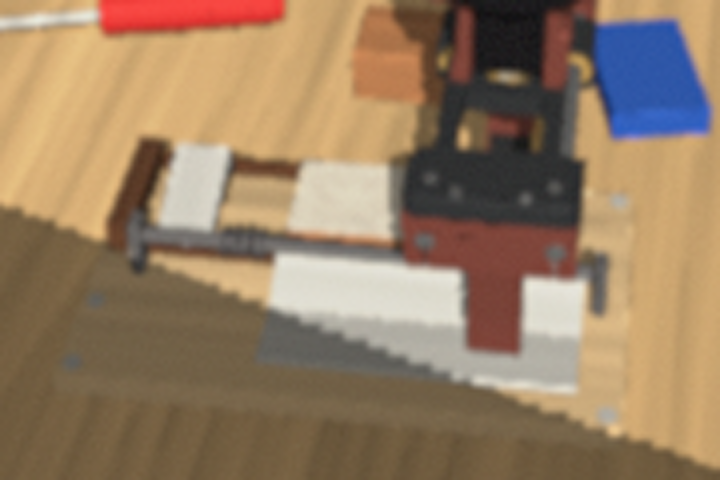

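Emit:
drive_tool --rows '[{"delta_pos": [-0.5, 0, 0.1], "turn": [0, 0, 0], "hand": 6.85}, {"delta_pos": [-1.1, 0, 0.15], "turn": [0, 0, 0], "hand": 6.85}, {"delta_pos": [-1.8, 0, 0.15], "turn": [0, 0, 0], "hand": 6.85}, {"delta_pos": [-2.5, 0, 0.15], "turn": [0, 0, 0], "hand": 6.85}, {"delta_pos": [-3.1, 0, 0.15], "turn": [0, 0, 0], "hand": 6.85}]'

```text
clock: 3.52
eef_pos: [501.0, 132.9, 36.4]
orientation: [[-0.999, -0.046, -0.006], [-0.045, 0.999, -0.002], [0.006, -0.002, -1.0]]
contact_force: [-6.1, -0.8, 6.9]
finger_gap: 68.3
```

```bash
python3 - <<'E'
from tj import *
show(); cap('scene','scene4');cap('side','side4')
c=load('scene4');a=cv2.resize(c['im'][110:240,270:430,::-1],(560,455),interpolation=cv2.INTER_CUBIC);cv2.imwrite('pics/s4z.png',a);show()
E
```

```text
t 3.52 jig -41.4 4.2 tip 17.4 yaw 0.0455 F [-6.1 -0.8  6.9] gap 68.3
t 3.62 jig -40.3 4.2 tip 17.5 yaw 0.0453 F [-2.9 -0.1  6.7] gap 68.6
```

View pics/s4z.png

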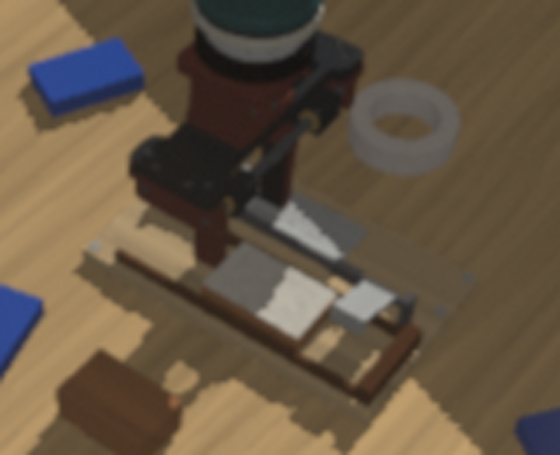

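The sample is moving in line with the channel and the jaw is up. I'll carry on pushing.

Emit:
drive_tool --rows '[{"delta_pos": [-0.6, 0, 0.0], "turn": [0, 0, 0], "hand": 6.85}, {"delta_pos": [-1.2, 0, 0.0], "turn": [0, 0, 0], "hand": 6.85}, {"delta_pos": [-1.9, 0, 0.0], "turn": [0, 0, 0], "hand": 6.85}, {"delta_pos": [-2.6, 0, 0.0], "turn": [0, 0, 0], "hand": 6.85}, {"delta_pos": [-3.3, 0, 0.0], "turn": [0, 0, 0], "hand": 6.85}]'

```text
clock: 4.25
eef_pos: [532.4, 134.3, 36.0]
orientation: [[-0.999, -0.045, -0.009], [-0.045, 0.999, -0.002], [0.009, -0.002, -1.0]]
contact_force: [-5.6, -0.6, 8.2]
finger_gap: 68.3
```

```bash
python3 - <<'E'
from tj import *
show(); cap('scene','scene5');cap('side','side5')
c=load('scene5');a=cv2.resize(c['im'][110:240,270:430,::-1],(560,455),interpolation=cv2.INTER_CUBIC);cv2.imwrite('pics/s5z.png',a);show()
E
```

```text
t 4.25 jig -10.0 4.3 tip 17.0 yaw 0.0453 F [-5.6 -0.6  8.2] gap 68.3
t 4.35 jig -8.6 4.3 tip 17.2 yaw 0.0452 F [-3.1  0.1  8. ] gap 68.4
```

View pics/s5z.png

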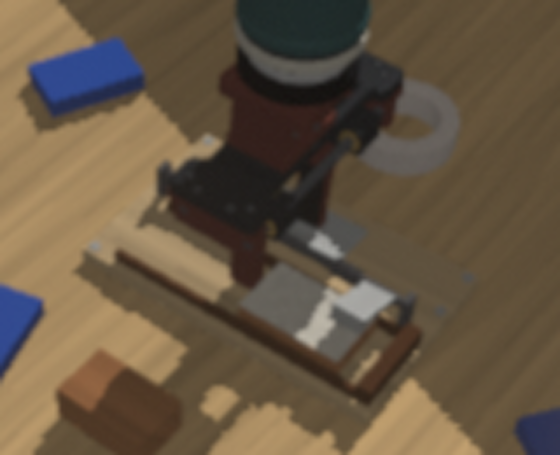

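Emit:
drive_tool --rows '[{"delta_pos": [-0.4, 0, 0.0], "turn": [0, 0, 0], "hand": 6.85}, {"delta_pos": [-0.8, 0, 0.0], "turn": [0, 0, 0], "hand": 6.85}, {"delta_pos": [-1.2, 0, 0.0], "turn": [0, 0, 0], "hand": 6.85}, {"delta_pos": [-1.5, 0, 0.0], "turn": [0, 0, 0], "hand": 6.85}, {"delta_pos": [-1.5, 0, 0.0], "turn": [0, 0, 0], "hand": 6.85}]'

```text
clock: 4.97
eef_pos: [546.5, 135.0, 35.7]
orientation: [[-0.999, -0.045, -0.012], [-0.045, 0.999, -0.002], [0.012, -0.002, -1.0]]
contact_force: [-3.8, 0.2, 7.5]
finger_gap: 68.4
```

```bash
python3 - <<'E'
from tj import *
show()
E
```

```text
t 4.97 jig 4.2 4.3 tip 16.7 yaw 0.0451 F [-3.8  0.2  7.5] gap 68.4
```

Emit:
drive_tool --rows '[{"delta_pos": [-0.2, 0, -0.1], "turn": [0, 0, 0], "hand": 6.85}, {"delta_pos": [-0.4, 0, -0.1], "turn": [0, 0, 0], "hand": 6.85}, {"delta_pos": [-0.6, 0, -0.1], "turn": [0, 0, 0], "hand": 6.85}, {"delta_pos": [-0.6, 0, -0.1], "turn": [0, 0, 0], "hand": 6.85}]'

```text
clock: 5.48
eef_pos: [550.2, 135.2, 36.4]
orientation: [[-0.999, -0.045, -0.016], [-0.045, 0.999, -0.002], [0.016, -0.002, -1.0]]
contact_force: [-4.9, 0.4, 7.2]
finger_gap: 68.7
```

```bash
python3 - <<'E'
from tj import *
show(); cap('scene','scene6');cap('side','side6')
c=load('scene6');a=cv2.resize(c['im'][130:230,320:420,::-1],(560,560),interpolation=cv2.INTER_CUBIC);cv2.imwrite('pics/s6z.png',a);show()
c=load('side6');a=cv2.resize(c['im'][200:300,230:390,::-1],(800,500),interpolation=cv2.INTER_CUBIC);cv2.imwrite('pics/sd6z.png',a)
E
```

```text
t 5.47 jig 7.9 4.4 tip 17.4 yaw 0.0452 F [-4.9  0.4  7.2] gap 68.7
t 5.58 jig 7.9 4.4 tip 17.4 yaw 0.0452 F [-4.8  0.3  7.1] gap 68.2
```

View pics/s6z.png

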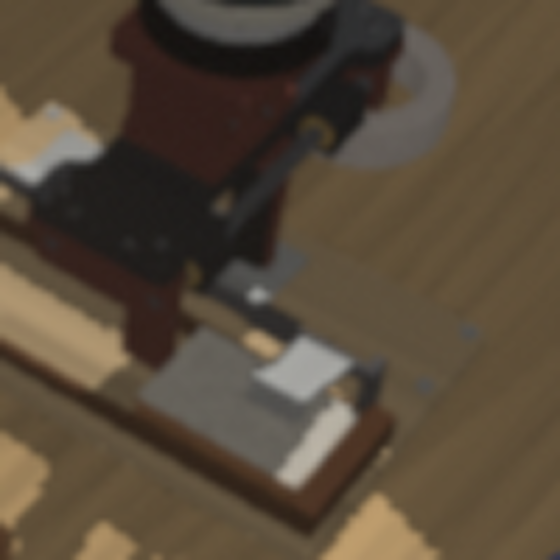

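View pics/sd6z.png

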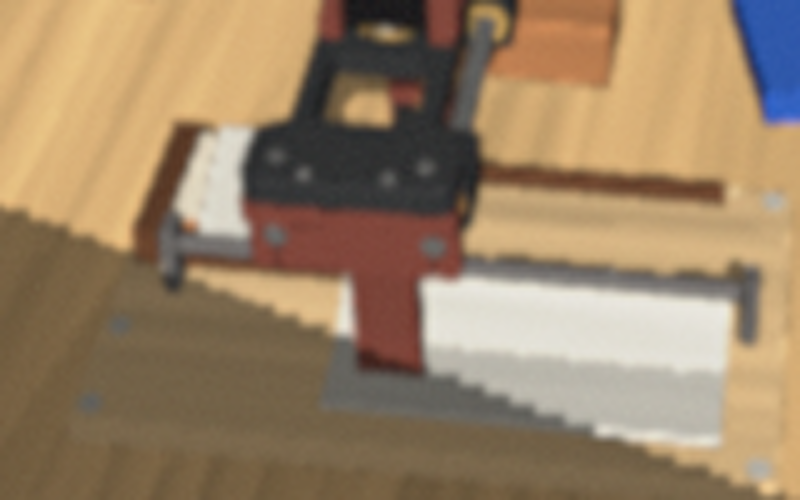

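Nearly home, but the force doesn't clearly show contact with the stop yet. I'll press a bit further.

Emit:
drive_tool --rows '[{"delta_pos": [-0.5, 0, 0.0], "turn": [0, 0, 0], "hand": 6.85}, {"delta_pos": [-0.8, 0, 0.0], "turn": [0, 0, 0], "hand": 6.85}, {"delta_pos": [-0.8, 0, 0.0], "turn": [0, 0, 0], "hand": 6.85}]'

```text
clock: 5.95
eef_pos: [551.1, 135.0, 35.5]
orientation: [[-0.999, -0.045, -0.029], [-0.045, 0.999, -0.003], [0.029, -0.002, -1.0]]
contact_force: [-13.6, -1.5, 15.8]
finger_gap: 68.5
```

```bash
python3 - <<'E'
from tj import *
show(); print(robot.state()['torque'])
E
```

```text
t 5.95 jig 8.7 4.2 tip 16.5 yaw 0.0446 F [-13.6  -1.5  15.8] gap 68.5
[ 0.0254648   2.34890519 -0.1271099 ]
```

```bash
python3 - <<'E'
from tj import *
import fit
cap('scene','scene7');cap('side','side7');show()
for n,b in (('scene7',(350,170,410,230)),('side7',(250,215,310,260))):
    c=load(n);x0,y0,x1,y1=b
    a=cv2.resize(c['im'][y0:y1,x0:x1,::-1],None,fx=8,fy=8,interpolation=cv2.INTER_CUBIC);cv2.imwrite(f'pics/{n}z.png',a)
    for X in [(100,-61,28),(100,-11,28),(96,-61,28),(96,-11,28)]: print(n,X,(8*(proj(c,fit.jw(P,X))[0]-[x0,y0])).round(0))
E
```

```text
t 6.05 jig 8.7 4.2 tip 16.5 yaw 0.0447 F [-13.2  -1.7  14.8] gap 68.3
scene7 (100, -61, 28) [184. 378.]
scene7 (100, -11, 28) [277. 268.]
scene7 (96, -61, 28) [172. 371.]
scene7 (96, -11, 28) [265. 261.]
side7 (100, -61, 28) [152.  84.]
side7 (100, -11, 28) [ 99. 220.]
side7 (96, -61, 28) [168.  85.]
side7 (96, -11, 28) [116. 221.]
```

View pics/scene7z.png

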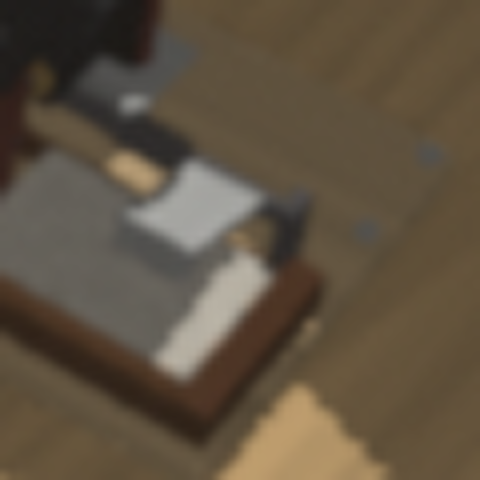

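View pics/side7z.png

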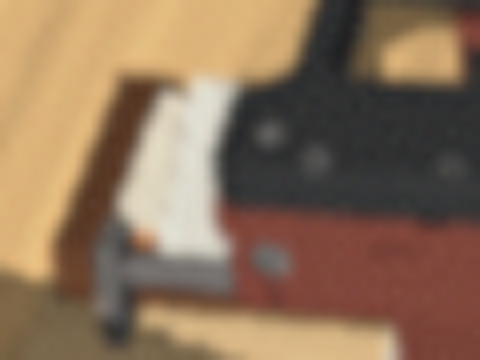

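The sample front meets the stop with no gap and sits square. Commanding 8 mm more gave only 0.8 mm of travel, with 13 N. I'll back the finger off the sample first with the bar still held down, then lift.

Emit:
drive_tool --rows '[{"delta_pos": [0.3, 0, -0.05], "turn": [0, 0, 0], "hand": 6.85}, {"delta_pos": [0.7, 0, -0.1], "turn": [0, 0, 0], "hand": 6.85}, {"delta_pos": [1.0, 0, -0.1], "turn": [0, 0, 0], "hand": 6.85}, {"delta_pos": [1.0, 0, -0.1], "turn": [0, 0, 0], "hand": 6.85}]'

```text
clock: 6.55
eef_pos: [544.3, 135.1, 38.0]
orientation: [[-0.999, -0.044, -0.023], [-0.044, 0.999, -0.002], [0.023, -0.001, -1.0]]
contact_force: [3.1, 0.7, 6.0]
finger_gap: 68.2
```

```bash
python3 - <<'E'
from tj import *
cap('scene','scene8');show()
c=load('scene8');a=cv2.resize(c['im'][130:230,310:420,::-1],None,fx=6,fy=6,interpolation=cv2.INTER_CUBIC);cv2.imwrite('pics/s8z.png',a)
E
```

```text
t 6.6 jig 1.9 4.5 tip 18.9 yaw 0.0438 F [3.7 0.6 6. ] gap 68.7
```

View pics/s8z.png

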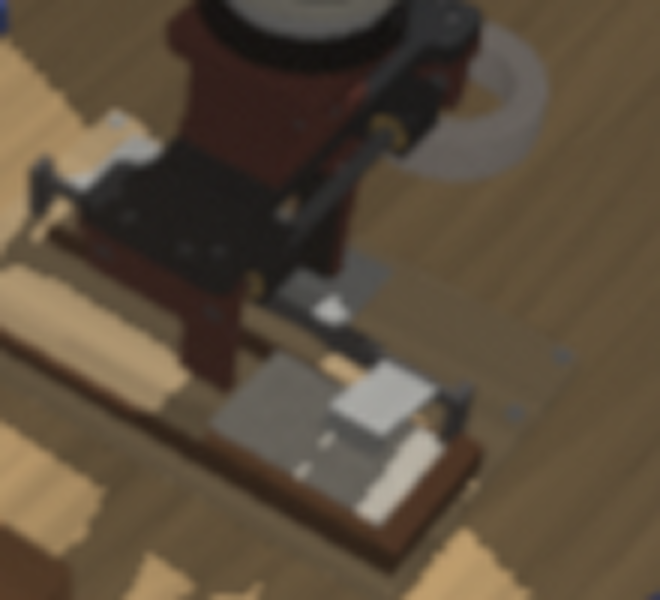

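Emit:
drive_tool --rows '[{"delta_pos": [0.1, 0, -0.6], "turn": [0, 0, 0], "hand": 6.85}, {"delta_pos": [0.1, 0, -1.3], "turn": [0, 0, 0], "hand": 6.85}, {"delta_pos": [0.1, 0, -2.2], "turn": [0, 0, 0], "hand": 6.85}, {"delta_pos": [0.1, 0, -4.5], "turn": [0, 0, 0], "hand": 6.85}, {"delta_pos": [0.1, 0, -8], "turn": [0, 0, 0], "hand": 6.85}]'

```text
clock: 7.22
eef_pos: [543.6, 134.9, 117.8]
orientation: [[-0.999, -0.044, -0.026], [-0.044, 0.999, -0.003], [0.026, -0.002, -1.0]]
contact_force: [0.1, 0.9, 0.1]
finger_gap: 68.2
```

Emit:
drive_tool --rows '[{"delta_pos": [2, 0, -4], "turn": [0, 0, 0], "hand": 6.85}, {"delta_pos": [4, 0, -8], "turn": [0, 0, 0], "hand": 6.85}, {"delta_pos": [6, 0, -11], "turn": [0, 0, 0], "hand": 6.85}, {"delta_pos": [7, 0, -12], "turn": [0, 0, 0], "hand": 6.85}, {"delta_pos": [7, 0, -12], "turn": [0, 0, 0], "hand": 6.85}]'

```text
clock: 7.85
eef_pos: [476.4, 132.1, 239.8]
orientation: [[-0.999, -0.044, -0.026], [-0.044, 0.999, -0.003], [0.026, -0.002, -1.0]]
contact_force: [0.8, -1.2, -0.6]
finger_gap: 68.2
```

```bash
python3 - <<'E'
from tj import *
import fit
cap('scene','scene9');cap('side','side9');cap('wrist','wrist9');show()
for n,b in (('scene9',(290,130,410,230)),('side9',(240,210,400,300)),('wrist9',(200,80,440,320))):
    c=load(n);x0,y0,x1,y1=b
    k={'s':5,'w':2.4}[n[0]]
    cv2.imwrite(f'pics/{n}z.png',cv2.resize(c['im'][y0:y1,x0:x1,::-1],None,fx=k,fy=k,interpolation=cv2.INTER_CUBIC))
    W=cloud(c);D=W-[P[0],P[1],0];co,si=np.cos(P[2]),np.sin(P[2])
    J=np.stack([D[...,0]*co+D[...,1]*si,-D[...,0]*si+D[...,1]*co,D[...,2]],-1)
    m=(J[...,1]>-58)&(J[...,1]<-42)&(J[...,2]>22)&(J[...,2]<36)&(J[...,0]<110)&(J[...,0]>-110)
    q=J[m]; 
    if len(q): print(n,len(q),np.percentile(q,[1,50,99],axis=0).round(1).tolist())
E
```

```text
t 8.0 jig -65.7 4.4 tip 219.4 yaw 0.0437 F [-0.1  1.1  0. ] gap 68.5
scene9 214 [[19.4, -57.7, 26.0], [66.3, -49.9, 29.2], [108.4, -42.2, 34.4]]
side9 190 [[19.4, -57.8, 24.6], [50.7, -50.2, 26.9], [108.5, -42.0, 28.7]]
wrist9 581 [[18.1, -57.8, 23.0], [38.1, -50.0, 29.6], [109.5, -42.1, 31.3]]
```

View pics/scene9z.png

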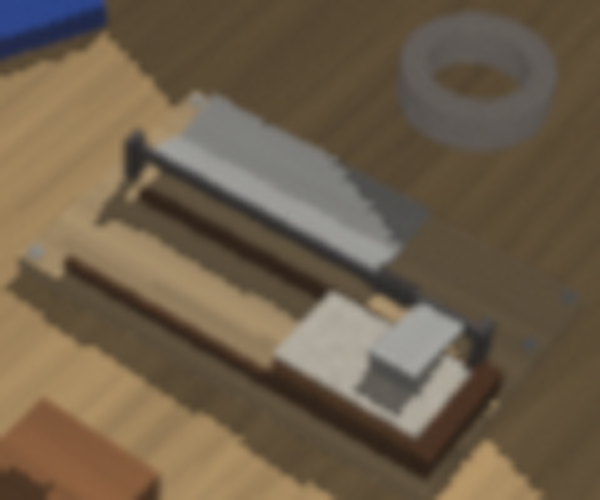

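View pics/side9z.png

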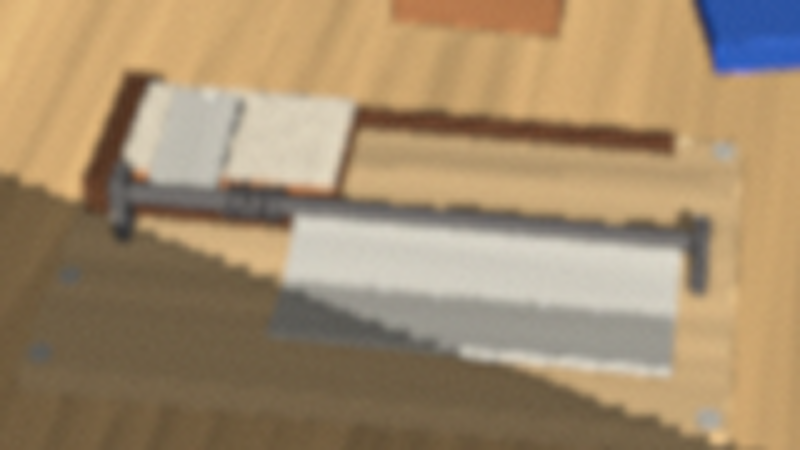

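View pics/scene9.png

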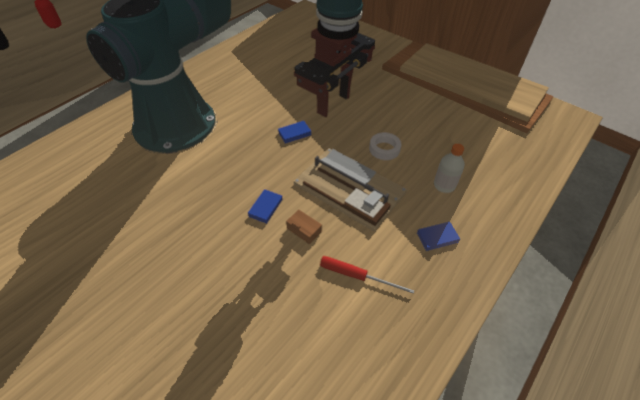

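The sample's rear edge is at jig x ≈ 19–20, its front is flush with the stop, the jaw rests on it, and nothing else has moved. Handing in.

```bash
python3 -c "
from workcell import robot
print(robot.sign_off())"
```

```text
the job is handed in; nothing more can be done
None
```

The sample is loaded against the end stop with the jaw clamped on it, and the job was handed in at about 8 s.

- **Press and push:** One fingertip held the thumb bar at a tip height of about 16.5–19 mm. The other pushed the sample along the channel until it met the stop. There, commanding 8 mm more moved it only 0.8 mm, and the push force rose to about 13 N.
- **Release:** I backed the finger off the sample with the bar still held down, then lifted straight up and moved the hand clear.

**Last checks:**
- **Position:** All three cameras put the sample's rear edge at jig x of about 18–19.5 mm, where 20 mm is fully home. The difference is within the 2 mm calibration. The pictures show no gap at the stop.
- **Clamp:** The jaw is resting on the sample. I judged this from the pictures only, as the clip angle itself cannot be read out.
- **Surroundings:** The wrist force is about zero with the hand some 220 mm above the bench, and nothing else on the bench has visibly moved.

No check failed. The scene and side cameras did disagree by up to 7 mm on the jig's position at first, so I used a closer wrist-camera measurement instead.

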